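# Rock the sorter gate over and feed the balls to the green bin

### The arm

A 7-joint arm with a two-finger parallel gripper is mounted at the origin on a cart in front of the work surface, level with it; the furniture and walls round the work are solid. World frame = base frame: x ahead of the robot, y to its left, z up, the work surface at z = 0. Lengths are in m, angles in rad, forces in N, time in s.
With the tool pointing down it reaches from about 0.425 to 0.925 m from the base axis. Payload 6.8 kg.
Tool frame: the origin (TCP) lies midway between the tips of the shut fingers; the grasp point (between the pads) lies 19 mm behind it; z points along the fingers, y is the direction in which the jaws open and shut (so a half turn about z gives the same grasp; the last joint's range is limited). The gripper opens to 85 mm and grips with 20 to 120 N. Pads are 22 mm wide; open, the fingers measure 114 mm over their backs; the gripper's body (76 mm by 85 mm) begins 54 mm behind the grasp point. The pads swing forward as they close: fully open they stand 13 mm farther back than shut.
Start: joints at [-1.255, 0.477, 0.022, 1.555, -0.011, 1.109, -0.083], TCP at [0.278, 0.615, 0.231] pointing down, gripper open.
Joint ranges: [-2.96, 2.96], [-0.34, 2.1], [-1.41, 1.46], [0.24, 2.44], [-1.37, 4.51], [0.17, 1.92], [-2.96, 2.96]. Speed limits (rad/s): [2.39, 2.39, 3.14, 3.14, 3.14, 3.14, 3.14].

### API

Orientations are given as a unit quaternion [w, x, y, z].
In Python, from station import bot, vision gives the robot as it stands.
- The arm moves only by the tool move_arm, never from a script. Its argument "increments" is text: rows parted by semicolons, each of 7 numbers parted by spaces: the opening, from 0 (shut) to 1 (fully open), then the shift along the world's x, y, z in mm, then the turn, a rotation vector about the world's x, y, z in rad. In form: grip x y z rx ry rz; .... A call has exactly 8 rows; each row shifts and turns the commanded pose from where the row before left it; what a row does not reach is not made up. A row lasts 1/8 s, in which the tool goes at most 62.5 mm and 10.7 degrees, less where a joint would pass 70% of its speed; a pose out of reach is approached as far as the arm can. A call with a gripper value outside its range is refused whole. The fingers move at their own pace and stop on an object; "newtons" is the grip in N (left out, the last holds). Time passes only in rows, so rows that do not move let the fingers close, or fill a call up. It gives the time, the measured TCP pose, the force and the opening at its end, in the units of the state.
- bot.get_obs(): the state, without advancing time (a new reading comes with each control period).
- vision.read_camera(name): name is "scene" or "top"; returns (picture, depth): 384x512x3 uint8, red, green, blue; 384x512 float32, m along the optical axis (not along the pixel's ray), 0 where there is no reading.
- vision.calibration(name): a dict with "fx", "fy", "cx", "cy" (pixels), "R" (3x3) and "t" (3): a world point X has camera coordinates R X + t. Camera axes: x right, y down, z forward; pixel columns grow to the right and rows downward; lengths in m; the calibration is good to about 2 mm. A picture is of the moment at which its call begins. calibration takes no time and is no camera call.
- bot.hand_in(): hands the job in, once; it reports no verdict.
The state is a dict: "t": time; "q": joint angles; "joint_vel": joint speeds; "joint_torque": joint torques, N m; "eef_pos": TCP position; "tool_rot": TCP orientation; "contact_force": force on the tool from outside, world axes, zero at the start; "torque": the same for the moment, N m; "gripper_width": opening from 0.0 (shut) to 1.0 (fully open).
Only numpy, scipy, OpenCV 4.12 (cv2) and the standard library are available. Lean on these libraries where they do the work, as an engineer would, in place of code of your own. Each camera call takes 0.05 s, during which the arm holds its last target.

### The job

The rocking blue gate of the ball sorter is tipped towards the red bin. Press its raised yellow pad down with the fingertips so that the gate rocks over to the green side and stays there; only then push both steel balls gently along the feed rail and off its end, so that they drop on the gate and roll down the other chute into the green bin by themselves. Do not grip or lift the balls, do not touch them once they are rolling off along the gate, and leave the loose things round the sorter where they lie.

Things in the scene. Friction and masses are not known exactly. Their poses are not given: they have to be found in the camera images.
- sorter: Fixed bench ball sorter, turned by up to 0.25 rad; origin at the centre of its base, at table height (z = 0), right under the gate's pivot. Its x axis points along the feed rail towards the gate (away from the robot), y along the gate towards the green bin (robot's left), z up. From each end of the gate a chute leads down to a bin: green at +y, red at -y
- rail_end (a point): middle of the gate-side end of the feed rail's floor, at x = -30 mm, y = 0, z = 139 mm in the sorter's frame; pushed past here a ball drops on the gate. The rail runs back from here along -x to x = -155 mm: a level, 36 mm wide channel; its side guides and back stop stand only 6 mm above the floor. A 2 mm lip across it at x = -36 mm keeps the balls from rolling off; a push of 1 to 5 N takes them over
- pivot (a point): the gate's pivot axis, at x = 0, y = 0, z = 105 mm in the sorter's frame. The blue trough gate that rocks on it is 200 mm along y and 54 mm along x; its far wall (x = +25 mm) reaches about 157 mm high at the middle, its near wall (x = -25 mm) stays 10 mm below the rail's floor there
- gate (a joint): angle of the gate about its pivot: -0.24 rad = resting on its stop with the red (-y) end down, as at the start; +0.24 rad = resting on its other stop with the green (+y) end down. It is top-heavy: past the middle (0) it falls over to the other stop by itself and stays there; under 1 N on a pad moves it
- pad_left (a point): centre of the upper face of the yellow push pad (36 mm along x, 28 mm along y) on the robot side of the gate at its green (+y) end; in the sorter's frame at x = -47 mm, y about +85 mm. Raised at the start (about 142 mm high); about 102 mm high when the gate is fully over
- pad_right (a point): the same pad at the red (-y) end, in the sorter's frame y about -85 mm; low at the start
- ball_a_center (a point): polished steel ball, 30 mm diameter, 0.08 to 0.15 kg, oiled and slippery, free to roll; this point is its centre. At the start it rests on the feed rail of the sorter, centre 15 mm above the rail floor, so 154 mm above the table; either ball may roll a little. This one is nearer the gate
- ball_b_center (a point): polished steel ball, 30 mm diameter, 0.08 to 0.15 kg, oiled and slippery, free to roll; this point is its centre. At the start it rests on the feed rail of the sorter, centre 15 mm above the rail floor, so 154 mm above the table; either ball may roll a little. This one is nearer the robot, behind the first, a few mm or more away
- bin_green: fixed green open bin, 100 mm along x, 110 mm along y, 55 mm high, walls 4 mm; origin at the centre of its underside, axes as the sorter's, at y = +197 mm in the sorter's frame
- bin_red: fixed red open bin of the same size at y = -197 mm in the sorter's frame; nothing shall go in it
- bolt: loose bright hex bolt, 60 mm long, lying on the table on the robot side, just left of the feed rail; origin at the middle of its underside. Bystander
- driver: loose screwdriver, red handle, 175 mm long, lying on the table behind the sorter; origin at the middle of its underside. Bystander
- tape_rule: loose yellow tape measure, 35x89x63 mm, on the table on the robot side, in front of the green bin; origin at the middle of its underside. Bystander
Things that resemble listed ones, but are neither listed nor needed, are in the scene too. Leave any pink or purple look-alike of the part that bears ball_b_center alone.

How it is judged:
On the way:
1. the gate is rocked over to the green side while both balls still wait on the feed rail (value of joint gate above 0.2 rad and x of each of ball_a_center, ball_b_center in the frame of sorter below -0.03 m and z of each of ball_a_center, ball_b_center in the frame of sorter above 0.145 m), for 0.3 s.
At the end, for the whole second after the job is handed in: The gate rests over to the green side (joint above 0.20 rad) and both balls lie still (under 0.05 m/s) inside the green bin, centres below 45 mm above its underside (value of joint gate above 0.2 rad and x of ball_a_center in the frame of bin_green between -0.05 and 0.05 m and y of ball_a_center in the frame of bin_green between -0.055 and 0.055 m and z of each of ball_a_center, ball_b_center in the frame of bin_green below 0.045 m and x of ball_b_center in the frame of bin_green between -0.05 and 0.05 m and y of ball_b_center in the frame of bin_green between -0.055 and 0.055 m and linear speed of each of ball_a, ball_b below 0.05 m/s); the robot touches nothing.
It fails at once if a ball is lifted more than 14 mm above where it lay on the rail (z of any of ball_a_center, ball_b_center in the frame of sorter above 0.168 m).
It fails at once if a ball is gripped or struck hard by the fingers (over 15 N) (contact force between the fingers and ball_a above 15 N or contact force between the fingers and ball_b above 15 N).
It fails at once if a ball is touched by the robot when it has already rolled away along the gate (over 45 mm from the middle of the sorter towards either bin) ((contact force between the arm and ball_a above 0.1 N and (y of ball_a_center in the frame of sorter above 0.045 m or y of ball_a_center in the frame of sorter below -0.045 m)) or (contact force between the arm and ball_b above 0.1 N and (y of ball_b_center in the frame of sorter above 0.045 m or y of ball_b_center in the frame of sorter below -0.045 m))).
It fails at once if a ball goes into the red bin ((x of ball_a_center in the frame of bin_red between -0.05 and 0.05 m and y of ball_a_center in the frame of bin_red between -0.055 and 0.055 m and z of ball_a_center in the frame of bin_red below 0.045 m) or (x of ball_b_center in the frame of bin_red between -0.05 and 0.05 m and y of ball_b_center in the frame of bin_red between -0.055 and 0.055 m and z of ball_b_center in the frame of bin_red below 0.045 m)).
It fails at once if a loose bystander (bolt, screwdriver or tape measure) is moved more than 20 mm (distance of any of bolt, driver, tape_rule from where it was at the start of the episode above 0.02 m).
It also fails if it takes over 53 s, if anything falls off the work surface, if the arm or the gripper's body presses on something with over 40 N, if the wrist force passes 120 N, or if a joint passes its speed limit or range.

## Working session

There is one attempt and no reset: what is moved stays moved. The work goes in short steps, Python scripts to look and compute and a tool call to move; the robot and the scene stay as the last step left them, time stands still between calls to the robot, and variables do not carry over. Pictures are saved under pics/ and viewed, and the job is handed in when it is done.

Besides the shell and the picture viewer there is one more tool, called after "Call:" as name(argument=value, ...) on one line, values as JSON. move_arm: Moves the arm, as the interface text tells. Its arguments: {"type":"object","properties":{"increments":{"type":"string"},"newtons":{"type":"number"}},"required":["increments"]}

```bash
mkdir -p pics; ls; python3 - <<'E'
from station import bot, vision
import cv2, numpy as np
for n in ("scene","top"):
    p,d=vision.read_camera(n); np.savez(f"pics/{n}0.npz",p=p,d=d)
    cv2.imwrite(f"pics/{n}0.png",p[:,:,::-1])
    c=vision.calibration(n); print(n,c, d.min(),d.max())
o=bot.get_obs(); print(o['t'],o['eef_pos'],o['tool_rot'],o['gripper_width'])
E
```

```text
pics
scene {'fx': 382.2973114972938, 'fy': 382.2973114972938, 'cx': 260.6589268852954, 'cy': 193.1106468981018, 'R': array([[ 0.48329561, -0.8754065 , -0.00942382],
       [-0.63351629, -0.34228263, -0.69390181],
       [ 0.60422054,  0.34132984, -0.72000797]]), 't': array([-0.06769895,  0.50782355,  0.63194283])} 0.0 3.9995708
top {'fx': 474.98316653996386, 'fy': 474.98316653996386, 'cx': 251.1888078876329, 'cy': 188.31531317683445, 'R': array([[ 0.01615988, -0.99986857, -0.00130368],
       [-0.9899174 , -0.01581552, -0.14076014],
       [ 0.14072102,  0.0035652 , -0.99004287]]), 't': array([0.21203073, 0.56378433, 0.98111585])} 0.0 1.8926781
0.1 [0.27734572 0.61480539 0.23041682] [-1.27541867e-04  2.10300513e-01  9.77636449e-01 -8.07711332e-04] 0.9998357319621305
```

View pics/scene0.png

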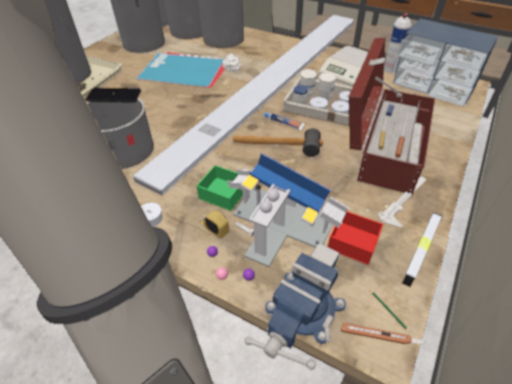

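View pics/top0.png

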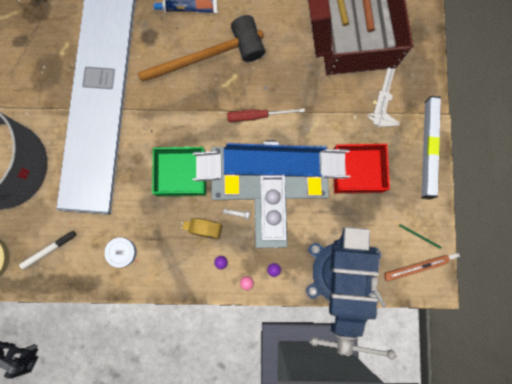

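The top view shows the green bin at (179,171), the red bin at (361,168), and the yellow pads at (232,184) and (314,186). The steel balls are on the rail at about (273,197) and (273,217). The purple and pink balls at (221,262), (274,269) and (247,283) are on the table and are look-alikes. A vise stands to the right of the rail. Next I measure.

```bash
cat > h.py <<'E'
import numpy as np, cv2
from station import bot, vision
def ray(n,u,v,z):
    c=vision.calibration(n);R,t=c['R'],c['t']
    C=-R.T@t; d=R.T@np.array([(u-c['cx'])/c['fx'],(v-c['cy'])/c['fy'],1])
    return C+d*(z-C[2])/d[2]
def pt(n,u,v,dep):
    c=vision.calibration(n)
    return c['R'].T@(np.array([(u-c['cx'])/c['fx']*dep,(v-c['cy'])/c['fy']*dep,dep])-c['t'])
def blob(p,lo,hi,roi,k=1):
    h=cv2.cvtColor(p,cv2.COLOR_RGB2HSV); m=cv2.inRange(h,lo,hi)
    z=np.zeros_like(m);x0,y0,x1,y1=roi; z[y0:y1,x0:x1]=m[y0:y1,x0:x1]
    n,l,s,c=cv2.connectedComponentsWithStats(z)
    i=np.argsort(-s[1:,4])[:k]+1
    return [(c[j],s[j],l==j) for j in i]
E
python3 - <<'E'
from h import *
z=np.load('pics/top0.npz');p,d=z['p'],z['d']
big=cv2.resize(p[130:260,140:400],None,fx=3,fy=3,interpolation=cv2.INTER_CUBIC);cv2.imwrite('pics/crop0.png',big[:,:,::-1])
for nm,lo,hi,roi,k in (('green',(50,120,40),(80,255,255),(140,130,220,210),1),('red',(0,150,60),(8,255,255),(325,130,400,205),1),('yel',(22,150,120),(35,255,255),(210,165,330,205),2),('blue',(100,130,40),(120,255,255),(210,130,330,185),1)):
    for c,s,m in blob(p,lo,hi,roi,k):
        r=cv2.minAreaRect(np.argwhere(m)[:,::-1].astype(np.float32))
        dd=np.median(d[m]); print(nm,c,s,r,'depthpt',pt('top',*c,dd))
for u,v in((273,197),(273,217),(232,184),(314,186),(262,190),(272,240),(261,246),(286,246),(340,165)):
    print(u,v,pt('top',u,v,d[v,u]))
z=np.load('pics/scene0.npz');p,d=z['p'],z['d']
big=cv2.resize(p[140:280,180:400],None,fx=3.6,fy=3.6,interpolation=cv2.INTER_CUBIC);cv2.imwrite('pics/crop0s.png',big[:,:,::-1])
for c,s,m in blob(p,(22,150,120),(35,255,255),(230,165,330,225),2): print('s yel',c,s,pt('scene',*c,np.median(d[m])))
E
```

```text
green [175.62590909 171.73318182] [ 152  147   54   49 2200] ((178.5, 171.0), (53.0, 48.0), 0.0) depthpt [0.5993802  0.39010946 0.00868405]
red [364.48421521 169.03957314] [ 334  143   56   50 2249] ((361.5, 167.5), (49.0, 55.0), 90.0) depthpt [ 0.61204387 -0.03041608  0.00938942]
yel [231.5483871  184.43145161] [225 176  14  18 248] ((231.5, 184.5), (17.0, 13.0), 90.0) depthpt [0.55247332 0.2587259  0.14413417]
yel [314.24886878 185.92307692] [308 177  14  18 221] ((314.5, 185.5), (17.0, 13.0), 90.0) depthpt [0.55815152 0.09383128 0.10370794]
blue [271.40177305 159.85780142] [ 224  144  102   32 2820] ((274.13226318359375, 160.0835723876953), (100.91741943359375, 29.921438217163086), 1.818303108215332) depthpt [0.60602878 0.18152586 0.12457469]
273 197 [0.52619946 0.17954425 0.16913878]
273 217 [0.48866596 0.17922048 0.17004964]
232 184 [0.55344332 0.25790607 0.14337951]
314 186 [0.55788891 0.09441831 0.10436369]
262 190 [0.54240562 0.1998209  0.14524149]
272 240 [0.4514257  0.17408354 0.01265955]
261 246 [0.43811797 0.19779741 0.01120852]
286 246 [0.43901817 0.14339398 0.01011071]
340 165 [0.60725157 0.0364171  0.0762582 ]
s yel [310.05681818 214.60227273] [305 209  11  12  88] [0.55862083 0.09291478 0.10076324]
s yel [249.71794872 181.55128205] [244 176  12  11  78] [0.5528087  0.25745542 0.14161815]
```

View pics/crop0.png

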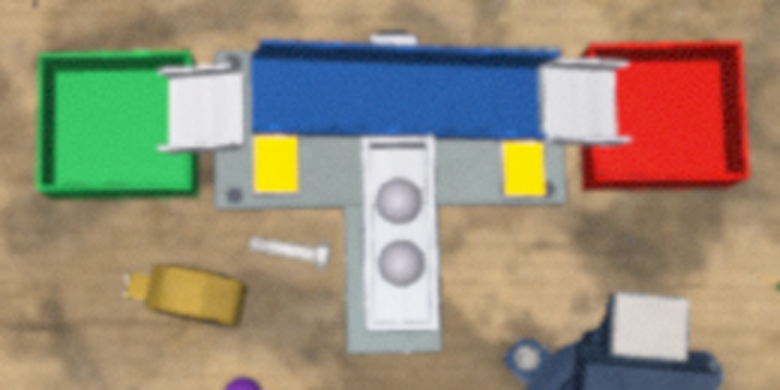

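View pics/crop0s.png

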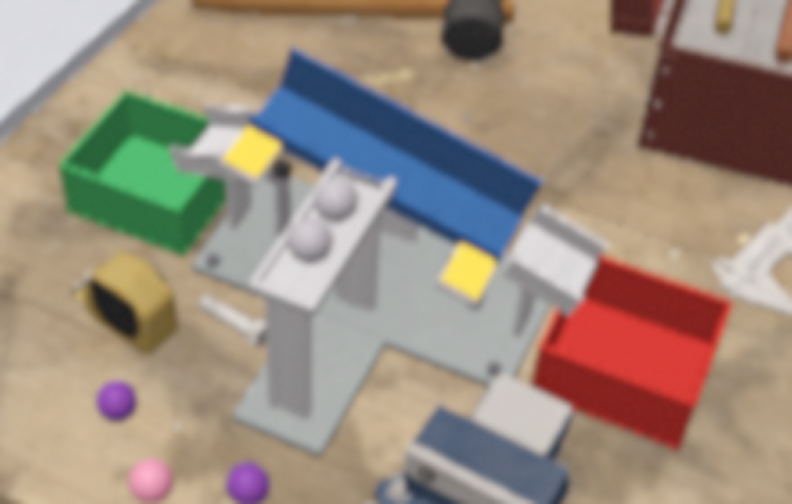

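```bash
python3 - <<'E'
from h import *
for nm,u,v,z in (('A',273,196.7,.154),('B',273.7,217.7,.154),('padL',231.5,184.4,.142),('padR',314.2,185.9,.102),('railendL',140+362/3,130+138/3,.145),('railendR',140+434/3,130+138/3,.145),('backL',140+366/3,130+329/3,.145),('backR',140+438/3,130+330/3,.145),
 ('tape',140+200/3,130+295/3,.06),('boltL',140+255/3,130+245/3,.01),('boltR',140+325/3,130+255/3,.01)):
    print(nm,ray('top',u,v,z).round(4))
d=np.load('pics/top0.npz')['d']
# highest points around rail/vise/tape
for nm,(x0,y0,x1,y1) in dict(vise=(305,225,385,330),tape=(180,215,225,240),redchute=(320,145,350,185),gatefar=(225,140,325,150)).items():
    pts=np.array([pt('top',u,v,d[v,u]) for v in range(y0,y1) for u in range(x0,x1) if d[v,u]>0]);q=pts[pts[:,2]>.02]; print(nm,q.min(0).round(3),q.max(0).round(3))
E
```

```text
A [0.5287 0.1789 0.154 ]
B [0.4887 0.1772 0.154 ]
padL [0.5529 0.2589 0.142 ]
padR [0.5585 0.0937 0.102 ]
railendL [0.5697 0.2027 0.145 ]
railendR [0.5705 0.1564 0.145 ]
backL [0.4473 0.1986 0.145 ]
backR [0.4474 0.1531 0.145 ]
tape [0.4718 0.3123 0.06  ]
boltL [0.5118 0.2779 0.01  ]
boltR [0.5053 0.2265 0.01  ]Traceback (most recent call last):
  File "<stdin>", line 8, in <module>
  File "h.py", line 8, in pt
    c=vision.calibration(n)
ValueError: time passes only in moves, steps and waits
```

Call:
move_arm(increments="0 34 -44 0 0 0 0.114; 0 34 -44 0 0 0 0.114; 0 34 -44 0 0 0 0.114; 0 34 -44 0 0 0 0.115; 0 34 -44 0 0 0 0; 0 34 -44 0 0 0 0; 0 34 -46 0 0 0 0; 0 34 -46 0 0 0 0", newtons=20)

```text
t: 1.1
eef_pos: [0.5503, 0.2577, 0.231]
tool_rot: [-0.0, -0.017, 1.0, -0.0]
contact_force: [0.7, 0.9, 0.4]
gripper_width: -0.001
```

Call:
move_arm(increments="0 0 1 -17 0 0 0; 0 0 0 -17 0 0 0; 0 0 0 -17 0 0 0; 0 0 0 -17 0 0 0; 0 0 0 -5 0 0 0; 0 0 0 -4 0 0 0; 0 0 0 -3 0 0 0; 0 0 0 0 0 0 0")

```text
t: 2.1
eef_pos: [0.5497, 0.2604, 0.1515]
tool_rot: [0.0, -0.017, 1.0, 0.0]
contact_force: [0.5, 0.4, -0.8]
gripper_width: -0.001
```

Call:
move_arm(increments="0 0 0 -5 0 0 0; 0 0 0 -5 0 0 0; 0 0 0 -5 0 0 0; 0 0 0 -5 0 0 0; 0 0 0 -5 0 0 0; 0 0 0 -5 0 0 0; 0 0 0 -5 0 0 0; 0 0 0 0 0 0 0")

```text
t: 3.1
eef_pos: [0.5493, 0.2601, 0.1158]
tool_rot: [-0.0, -0.017, 1.0, -0.0]
contact_force: [-0.3, 0.5, -0.2]
gripper_width: -0.004
```

Call:
move_arm(increments="0 0 0 -4 0 0 0; 0 0 0 -2 0 0 0; 0 0 0 0 0 0 0; 0 0 0 10 0 0 0; 0 0 0 25 0 0 0; 0 0 0 35 0 0 0; 0 0 0 20 0 0 0; 0 0 0 0 0 0 0")

```text
t: 4.1
eef_pos: [0.5508, 0.2609, 0.2028]
tool_rot: [0.002, -0.017, 1.0, 0.001]
contact_force: [0.2, -0.2, 0.1]
gripper_width: 0.002
```

```bash
python3 - <<'E'
from h import *
for n,(x0,y0,x1,y1) in (("scene",(180,140,400,280)),("top",(140,130,400,260))):
    p,d=vision.read_camera(n)
    np.savez(f"pics/{n}1.npz",p=p,d=d)
    cv2.imwrite(f"pics/{n}1.png",cv2.resize(p[y0:y1,x0:x1],None,fx=3,fy=3,interpolation=cv2.INTER_CUBIC)[:,:,::-1])
    for c,s,m in blob(p,(22,150,120),(35,255,255),(210,165,330,225),2): print(n,c,s,pt(n,*c,np.median(d[m])))
E
```

```text
scene [308.04878049 202.09756098] [303 198  12  10  82] [0.5582211  0.10159737 0.14152171]
top [312.87288136 182.56355932] [306 174  14  18 236] [0.55868705 0.10169806 0.14375889]
top [214.8 223.4] [214 223   3   2   5] [0.48254582 0.29591122 0.05707361]
```

View pics/scene1.png

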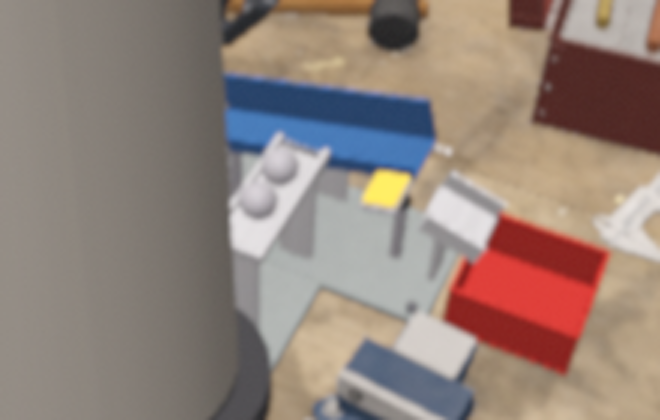

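View pics/top1.png

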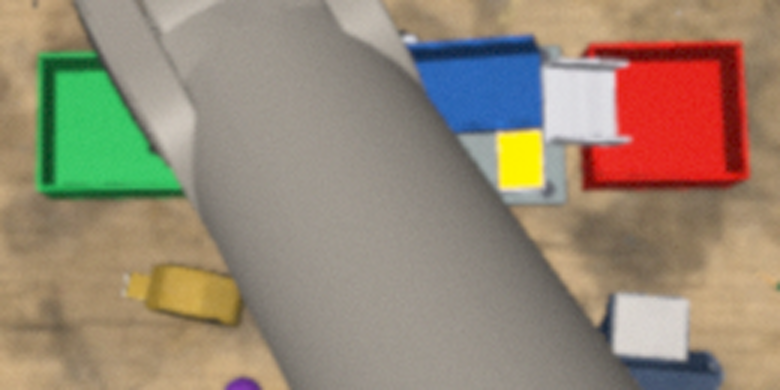

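The right pad is now up at 142 mm, at about (385,188) in the crop, and the gate's red end is raised. Both balls are still on the rail, at (280,165) and (258,198) in the scene crop. Next I move in behind the balls.

Call:
move_arm(increments="0 -28 0 0 0 0 0; 0 -28 0 0 0 0 0; 0 -28 0 0 0 0 0; 0 -27 -15 0 0 0 0; 0 0 -25 0 0 0 0; 0 0 -25 0 0 0 0; 0 0 -20 0 0 0 0; 0 0 0 0 0 0 0")

```text
t: 5.2
eef_pos: [0.438, 0.1737, 0.1994]
tool_rot: [-0.001, -0.015, 1.0, -0.001]
contact_force: [0.3, 0.1, 0.0]
gripper_width: -0.001
```

Call:
move_arm(increments="0 0 0 -15 0 0 0; 0 0 0 -12 0 0 0; 0 0 0 -10 0 0 0; 0 0 0 -8 0 0 0; 0 0 0 -4 0 0 0; 0 0 0 -2 0 0 0; 0 0 0 0 0 0 0; 0 0 0 0 0 0 0")

```text
t: 6.2
eef_pos: [0.4388, 0.1754, 0.1496]
tool_rot: [0.0, -0.017, 1.0, 0.0]
contact_force: [-0.6, 0.6, 0.2]
gripper_width: -0.003
```

```bash
python3 - <<'E'
from h import *
o=bot.get_obs();print(o['t'],o['eef_pos'],o['contact_force'])
for n,(x0,y0,x1,y1) in (("scene",(180,140,400,280)),("top",(140,130,400,260))):
    p,d=vision.read_camera(n)
    np.savez(f"pics/{n}2.npz",p=p,d=d)
    cv2.imwrite(f"pics/{n}2.png",cv2.resize(p[y0:y1,x0:x1],None,fx=3,fy=3,interpolation=cv2.INTER_CUBIC)[:,:,::-1])
E
```

```text
6.2 [0.43877199 0.17537347 0.14960947] [-0.63217298  0.56987734  0.19438314]
```

View pics/scene2.png

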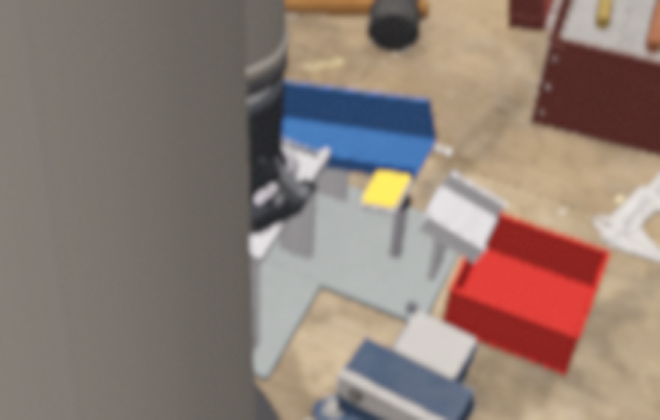

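View pics/top2.png

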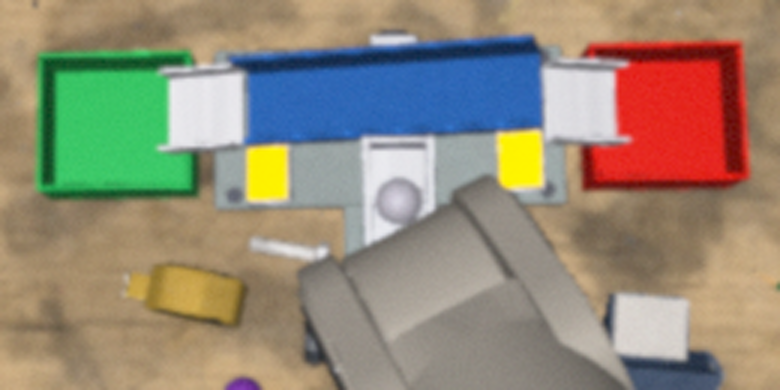

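Call:
move_arm(increments="0 3 0.1 0 0 0 0; 0 3 0.1 0 0 0 0; 0 3 0.1 0 0 0 0; 0 3 0.1 0 0 0 0; 0 3 0.1 0 0 0 0; 0 3 0.1 0 0 0 0; 0 3 0.1 0 0 0 0; 0 3 0.1 0 0 0 0")

```text
t: 7.3
eef_pos: [0.4628, 0.1761, 0.1493]
tool_rot: [0.0, -0.017, 1.0, 0.0]
contact_force: [-0.1, 1.0, -0.0]
gripper_width: 0.006
```

Call:
move_arm(increments="0 3 0.1 0 0 0 0; 0 3 0.1 0 0 0 0; 0 3 0.1 0 0 0 0; 0 3 0.1 0 0 0 0; 0 3 0.1 0 0 0 0; 0 3 0.1 0 0 0 0; 0 3 0.1 0 0 0 0; 0 3 0.1 0 0 0 0")

```text
t: 8.3
eef_pos: [0.4868, 0.1769, 0.1493]
tool_rot: [0.0, -0.017, 1.0, 0.0]
contact_force: [0.1, 0.3, -0.1]
gripper_width: 0.003
```

```bash
python3 - <<'E'
from h import *
o=bot.get_obs();print(o['t'],o['eef_pos'],o['contact_force'])
p,d=vision.read_camera("top")
cv2.imwrite("pics/top3.png",cv2.resize(p[130:260,140:400],None,fx=3,fy=3,interpolation=cv2.INTER_CUBIC)[:,:,::-1])
E
```

```text
8.3 [0.48679397 0.17689525 0.14931799] [ 0.05081519  0.33085437 -0.12793947]
```

View pics/top3.png

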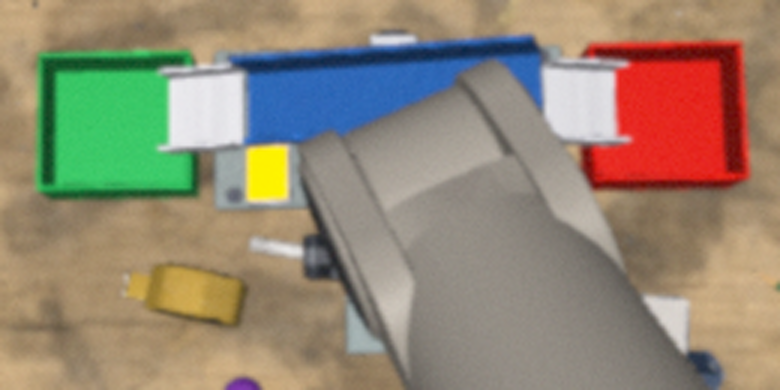

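Call:
move_arm(increments="0 3 0.1 0 0 0 0; 0 3 0.1 0 0 0 0; 0 3 0.1 0 0 0 0; 0 3 0.1 0 0 0 0; 0 3 0.1 0 0 0 0; 0 3 0.1 0 0 0 0; 0 3 0.1 0 0 0 0; 0 3 0.1 0 0 0 0")

```text
t: 9.35
eef_pos: [0.5109, 0.1777, 0.1493]
tool_rot: [0.0, -0.017, 1.0, 0.0]
contact_force: [-0.8, 0.4, 0.5]
gripper_width: 0.004
```

Call:
move_arm(increments="0 2 0.1 0 0 0 0; 0 2 0.1 0 0 0 0; 0 2 0.1 0 0 0 0; 0 2 0.1 0 0 0 0; 0 2 0 0 0 0 0; 0 2 0.1 0 0 0 0; 0 0 0 0 0 0 0; 0 0 0 0 0 0 0")

```text
t: 10.35
eef_pos: [0.5225, 0.1782, 0.1493]
tool_rot: [-0.0, -0.017, 1.0, -0.0]
contact_force: [0.0, 0.5, 0.3]
gripper_width: 0.003
```

```bash
python3 - <<'E'
from h import *
p,d=vision.read_camera("top")
cv2.imwrite("pics/top4.png",cv2.resize(p[130:260,140:400],None,fx=3,fy=3,interpolation=cv2.INTER_CUBIC)[:,:,::-1])
E
```

```text
(no output)
```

View pics/top4.png

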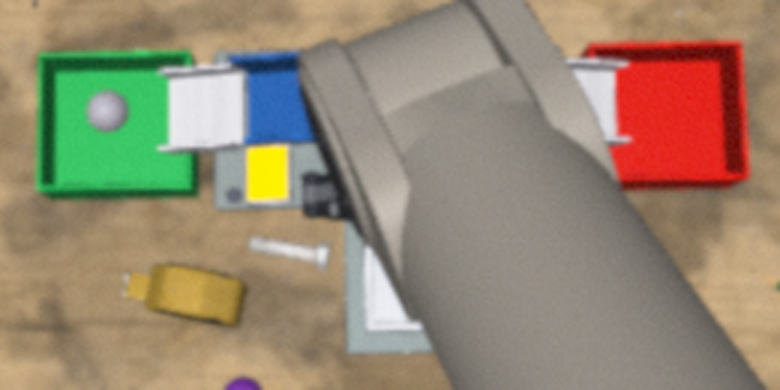

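Ball A is in the green bin, at (107,110) in the crop. I keep pushing ball B gently.

Call:
move_arm(increments="0 3 0.1 0 0 0 0; 0 3 0.1 0 0 0 0; 0 3 0.1 0 0 0 0; 0 3 0.1 0 0 0 0; 0 3 0.1 0 0 0 0; 0 3 0.1 0 0 0 0; 0 2 0.1 0 0 0 0; 0 2 0.1 0 0 0 0")

```text
t: 11.4
eef_pos: [0.5448, 0.179, 0.1493]
tool_rot: [0.0, -0.017, 1.0, 0.0]
contact_force: [-0.2, -1.0, -1.4]
gripper_width: 0.001
```

Call:
move_arm(increments="0 2 0.1 0 0 0 0; 0 2 0.1 0 0 0 0; 0 2 0.1 0 0 0 0; 0 2 0.1 0 0 0 0; 0 0 0 0 0 0 0; 0 0 0 0 0 0 0; 0 0 0 0 0 0 0; 0 0 0 0 0 0 0")

```text
t: 12.4
eef_pos: [0.5525, 0.1794, 0.1493]
tool_rot: [-0.0, -0.017, 1.0, 0.0]
contact_force: [1.0, -0.3, 0.4]
gripper_width: 0.001
```

```bash
python3 - <<'E'
from h import *
p,d=vision.read_camera("top")
cv2.imwrite("pics/top5.png",cv2.resize(p[130:260,140:400],None,fx=3,fy=3,interpolation=cv2.INTER_CUBIC)[:,:,::-1])
E
```

```text
(no output)
```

View pics/top5.png

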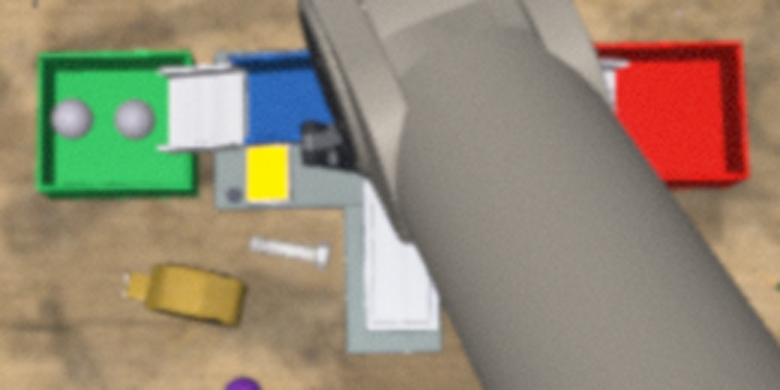

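Both balls are in the green bin, at (72,118) and (134,118) in the crop. I retract the arm, wait for the balls to settle, and check.

Call:
move_arm(increments="0 -3 0 5 0 0 0; 0 -5 0 20 0 0 0; 0 -10 0 30 0 0 0; 0 -15 0 30 0 0 0; 0 -15 0 20 0 0 0; 0 -15 0 0 0 0 0; 0 0 0 0 0 0 0; 0 0 0 0 0 0 0")

```text
t: 13.45
eef_pos: [0.4894, 0.1792, 0.2536]
tool_rot: [-0.0, -0.017, 1.0, -0.0]
contact_force: [0.8, -0.9, 0.7]
gripper_width: 0.001
```

```bash
python3 - <<'E'
from h import *
p,d=vision.read_camera("top")
big=cv2.resize(p[90:260,140:400],None,fx=3,fy=3,interpolation=cv2.INTER_CUBIC)
cv2.imwrite("pics/top6.png",big[:,:,::-1])
for i in range(8): q,_=vision.read_camera("top")
print(np.abs(q[145:200,150:210].astype(int)-p[145:200,150:210]).max(axis=2).max(), bot.get_obs()['contact_force'])
c=blob(p,(22,150,120),(35,255,255),(210,165,330,205),2)
print([(a[0],pt('top',*a[0],np.median(d[a[2]]))) for a in c])
E
```

```text
17 [-0.53814498  0.26757272 -0.06846564]
[(array([228.6127451 , 187.01470588]), array([0.55319852, 0.2663767 , 0.10352522]))]
```

View pics/top6.png

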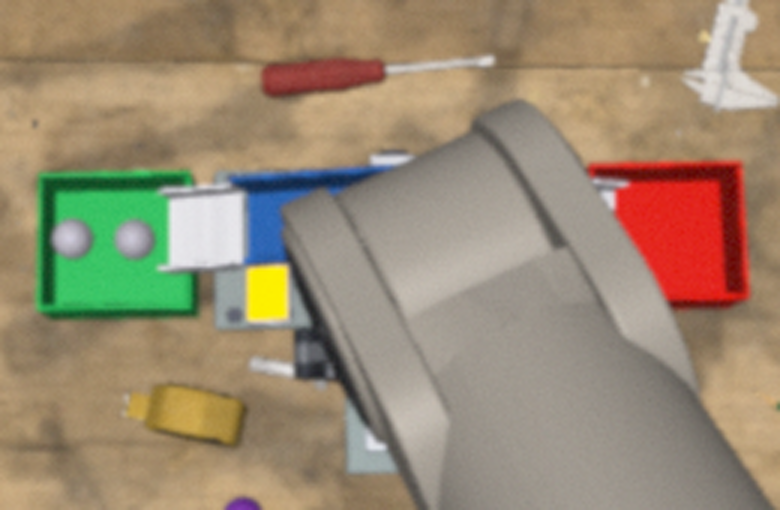

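The balls are at the same places as in the previous picture. The left pad is low at 103 mm, so the gate is over. I hand in now.

```bash
python3 -c "
from station import bot
print(bot.get_obs()['t'], bot.hand_in())"
```

```text
the job is handed in; nothing more can be done
13.9 None
```

I pressed the raised left pad until the gate rocked over to the green side. Then I pushed both balls off the rail one after the other with the shut fingers, at about 24 mm/s or slower. I withdrew the arm and handed in at 13.9 s.

- **Gate:** right after the press, the right pad measured about 142 mm high. At the end, the left pad measured about 103 mm, so the gate stayed on the green side.
- **Balls:** both lie in the green bin. They sat at the same pixels in two pictures about 1 s apart, and a frame difference over the bin showed only noise.
- **Surroundings:** the bolt, tape measure and screwdriver look unmoved in the pictures; I did not measure them. The force readings at the end of each move stayed within about 2 N, and the fingers were clear of everything at the end.
- **Not seen:** the arm hid the balls on the rail from the top camera while I pushed them, so I saw each one only once it was in the bin.

No check failed. Repeat measurements of the sorter's position disagreed by 2–3 mm, which did not affect the job.

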